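# Damp check: seat the board in the bench stop and hold the moisture meter on its mark

### The job

Check whether the cabinet board that got wet has dried: push it square and flush into the corner of the two fences of the bench stop so that it cannot shift, then lift the moisture meter out of its cradle and hold its two pins on the marked spot. Both pins belong inside the ring and in line with the grain (the long way of the board), with the meter upright, pressed only lightly so that its sprung nose is about half way in. Finish holding it there for the reading, do not let go; leave the mug and the tape measure where they are.

Things in the scene. Friction and masses are not known exactly. Their poses are not given: they have to be found in the camera images.
- bench_stop: fixed grey laminated base 170 (its x) x 260 (its y) mm, top 12 mm above the worktop, with two dark wooden fences 22 mm wide, 24 mm high on it: along its far (+x) and its left (+y) edge; the other two sides are open. Origin: centre of the base, on the worktop. The fences' inner faces lie at x = +62 mm and y = +105 mm; the left fence starts 14 mm short of the far one
- fence_corner (a point): where the inner faces of the two fences would meet, on top of the base (12 mm above the worktop); axes as the bench stop's, so the board belongs on its -x, -y side. A wall cabinet hangs over the worktop beyond x = 0.57 m, its underside 0.50 m above the worktop: keep the hand low here
- board: loose pale wooden board 56 (its x) x 170 (its y, along the grain) x 18 mm, about 0.17 kg, flat on the bench stop's base, a few mm to 40 mm from each fence and up to 6 degrees askew, otherwise turned as it has to go: its +x long side to the far fence, its +y end to the left fence. Origin: centre of its underside
- board_corner (a point): the board's bottom corner at its +x, +y (28, 85 mm from its centre), the one that goes into fence_corner
- spot (a point): centre of the pen mark on the board's top: a black ring 36 mm across with a cross in it, whose longer stroke runs along the grain; 30 mm from the board's centre towards its -y end, 18 mm above its underside
- cradle: grey desk stand, foot 56 (its x) x 72 (its y) mm, 56 mm high, fixed to the worktop; its pocket holds the meter upright with about 2 mm play and is left straight upwards (clear after 50 mm). Origin: centre of its underside; axes as the standing meter's, so the pocket's middle is its origin
- meter: yellow moisture meter, 0.12 kg, upright in the cradle, pins down: body 26 (its x) x 42 (its y) mm, 30 to 133 mm above its origin, rubber grips on the two narrow sides (ends of its y). Origin: midway between the pin tips with the nose out, 6 mm above the worktop in the cradle. z up along the meter, y along the line of the pins. Take it from above by the grips, 88 mm above its origin
- meter_nose (a joint): the meter's black sprung nose block with the pins, slides up into the yellow casing; 0 = fully out, 0.010 m = fully in, at its stop. Its spring needs about 0.5 N to start and 0.5 N more per mm (half way, 5 mm: about 3 N)
- pins (a point): midway between the two pin tips (3 mm thick, 22 mm apart along the meter's y); moves with the nose
- mug: white mug, 82 mm across, 91 mm high, to be left alone; it and the cradle stand left and right of the bench stop, either way round. Origin: centre of its underside
- tape_measure: round red tape measure 54 x 61 x 18 mm, to be left alone. Origin: centre of its underside

How it is judged:
By the outcome, as a careful person would: the job done as asked, in the order asked, and still so for the second after the job is handed in, while the arm keeps its last pose, push and grip.
It also fails if it takes over 72 s, if anything falls off the work surface, if the arm or the gripper's body presses on something with over 40 N, if the wrist force passes 120 N, or if a joint passes its speed limit or range.

### The arm

A 6-joint arm with a two-finger parallel gripper is mounted at the origin on a cart in front of the work surface, level with it; the furniture and walls round the work are solid. World frame = base frame: x ahead of the robot, y to its left, z up, the work surface at z = 0. Lengths are in m, angles in rad, forces in N, time in s.
With the tool pointing down it reaches from about 0.3 to 0.875 m from the base axis. Payload 6.4 kg.
Tool frame: the origin (TCP) lies at the very end of the fingers, on their centre line; the grasp point (between the pads) lies 19 mm behind it; z points along the fingers, y is the line along which they close (so a half turn about z gives the same grasp; the last joint's range is limited). The gripper opens to 88 mm and grips with 3 to 60 N. Pads are 18 mm wide; open, the fingers measure 123 mm over their backs; the gripper's body (75 mm by 187 mm) begins 45 mm behind the grasp point.
Start: joints at [1.084, 0.181, 1.607, -0, 1.354, -0.206], TCP at [0.159, 0.552, 0.239] pointing down, gripper open.
Joint ranges: [-2.99, 2.99], [-0.89, 2.07], [0.3, 2.58], [-1.14, 4.28], [0, 2.63], [-3.12, 3.12]. Speed limits (rad/s): [2.57, 2.57, 3.01, 3.14, 3.14, 3.14].

### API

Orientations are given as a unit quaternion [x, y, z, w].
In Python, from cell import env gives the robot as it stands.
- The arm moves only by the tool send_rows, never from a script. Its argument "motion" is a list that holds one entry, the list of rows, each a list of 7 numbers: the shift along the tool's x, y, z in a scale on which 1.0 is 75 cm, then the turn, a rotation vector about the tool's x, y, z in a scale on which 1.0 is 180 degrees, then the opening, from 0 (shut) to 1 (fully open). A call has 1 to 10 rows; each row is the pose to reach, as a shift and turn from the pose commanded when the call began, along the tool's axes at that moment; what a row does not reach only later rows make up. A row lasts 1/10 s, in which the tool goes at most 50 mm and 8.59 degrees, less where a joint would pass 70% of its speed; a pose out of reach is approached as far as the arm can. A call with a gripper value outside its range is refused whole. The fingers move at their own pace and stop on an object; the grip force is fixed at half the most. Time passes only in rows, so rows that repeat a pose let the fingers close. It gives the time, the measured TCP pose, the force, the opening and the grip force at its end, in the units of the state.
- env.get_state(): the state, without advancing time (a new reading comes with each control period).
- env.camera(name): name is "side" or "top" or "wrist"; returns (picture, depth): 420x560x3 uint8, blue, green, red; 420x560 float32, m along the optical axis (not along the pixel's ray), 0 where there is no reading.
- env.camera_params(name): a dict with "vfov" (degrees; the focal length in pixels is half the picture's height over the tangent of half this angle, whatever the lens; pixels are square), "cx", "cy" (the principal point, pixels), "dist_coeffs" ([k1, k2, p1, p2, k3] as OpenCV has them; the pictures are not rectified), "extrinsics" (4x4, takes a point from camera to world coordinates). Camera axes: x right, y down, z forward; pixel columns grow to the right and rows downward; lengths in m; the calibration is good to about 2 mm. A picture is of the moment at which its call begins: read the wrist's pose just before it. camera_params takes no time and is no camera call; for the wrist camera it gives the pose at the moment of the call.
- env.close_job(): hands the job in; it is judged then, once.
Trained networks look in the newest picture that a camera, given by its name, has taken for a name from the list of things; names that differ only in an ending like _2 or _b are one class to them, and where a whole thing is asked for, a point or a joint stands for the part that bears it (a point fixed in the world has none). Each returns a list of dicts, best first, with "conf" (0 to 1); they miss things now and then, are a little off and sometimes report something else, mostly with a low value. They report only what shows in the picture. A call takes as long as a camera call.
- env.outline_of(camera, target): "mask" (420x560 bool, what is visible of it) and "bbox" ([left, top, right, bottom] in pixels, round what is visible of it).
The state is a dict: "time": time; "joints": joint angles; "joint_velocities": joint speeds; "joint_torque": joint torques, N m; "tcp_pos": TCP position; "tool_rot": TCP orientation; "force": force on the tool from outside, world axes, zero at the start; "ft_torque": the same for the moment, N m; "width": opening from 0.0 (shut) to 1.0 (fully open); "finger_force": force on a finger pad.
Only numpy, scipy, OpenCV 4.12 (cv2) and the standard library are available. Lean on these libraries where they do the work, as an engineer would, in place of code of your own. Each camera call takes 0.05 s, during which the arm holds its last target. There are 200 camera calls.

## Working session

There is one attempt and no reset: what is moved stays moved. The work goes in short steps, Python scripts to look and compute and a tool call to move; the robot and the scene stay as the last step left them, time stands still between calls to the robot, and variables do not carry over. Pictures are saved under pics/ and viewed, at most 10 in all, crops included, and the job is handed in when it is done.

Besides the shell and the picture viewer there is one more tool, called after "Call:" by a JSON object that holds its "api" and its "payload". send_rows: Moves the arm, as the interface text tells. Its arguments: {"type":"object","properties":{"motion":{"type":"array","items":{"type":"array","items":{"type":"array","items":{"type":"number"}}}}},"required":["motion"]}

```bash
mkdir -p pics; ls; cat > h.py <<'E'
import numpy as np, cv2
from cell import env
from scipy.spatial.transform import Rotation as R
def cam(n):
    p=env.camera_params(n); f=210/np.tan(np.radians(p["vfov"])/2)
    K=np.array([[f,0,p["cx"]],[0,f,p["cy"]],[0,0,1]]); return K,np.array(p["dist_coeffs"],float),np.array(p["extrinsics"])
def to_plane(n,uv,z):
    K,d,E=cam(n); q=cv2.undistortPoints(np.float64(uv).reshape(-1,1,2),K,d)[:,0]
    r=np.c_[q,np.ones(len(q))]@E[:3,:3].T; o=E[:3,3]
    return o+r*((z-o[2])/r[:,2])[:,None]
def cloud(n,depth,mask):
    K,d,E=cam(n); v,u=np.nonzero(mask&(depth>0)); q=cv2.undistortPoints(np.float64(np.c_[u,v]).reshape(-1,1,2),K,d)[:,0]
    Z=depth[v,u]; return np.c_[q*Z[:,None],Z]@E[:3,:3].T+E[:3,3]
def proj(n,P):
    K,d,E=cam(n); T=np.linalg.inv(E); return cv2.projectPoints(np.float64(P).reshape(-1,1,3),cv2.Rodrigues(T[:3,:3])[0],T[:3,3],K,d)[0][:,0]
E
python3 - <<'E'
from h import *
s=env.get_state(); print(s["time"],s["tcp_pos"],s["tool_rot"],s["width"],s["force"])
ims=[]
for n in("top","side"):
    im,d=env.camera(n); np.savez(f"{n}.npz",im=im,d=d); ims.append(im); cv2.imwrite(f"pics/{n}0.png",im)
    print(n,env.camera_params(n)["extrinsics"].__array__() if hasattr(env.camera_params(n)["extrinsics"],'__array__') else env.camera_params(n)["extrinsics"])
    for t in("bench_stop","board","cradle","meter","mug","tape_measure","spot"):
        r=env.outline_of(n,t)
        if r:
            r=r[0]; m=np.array(r["mask"]); np.save(f"m_{n}_{t}.npy",m); c=cloud(n,d,m)
            print(t,round(r["conf"],2),r["bbox"],np.round(np.median(c,0),3),np.round(np.percentile(c,[2,98],axis=0),3).tolist())
        else: print(t,None)
E
```

```text
pics
0.0 [0.15907684 0.55200741 0.2378404 ] [ 1.39949987e-01  9.90158201e-01 -8.09350169e-04 -2.86879121e-04] 1.0004143927240245 [0.70644911 0.5879884  0.23728633]
top [[-0.01928936 -0.98468726  0.17325971  0.29473247]
 [-0.99976555  0.01729163 -0.0130324  -0.00775627]
 [ 0.00983689 -0.17347047 -0.98478994  1.22597229]
 [ 0.          0.          0.          1.        ]]
bench_stop 0.9 [236.9, 176.3, 331.8, 241.7] [ 0.477 -0.028  0.012] [[0.413, -0.151, 0.005], [0.578, 0.099, 0.038]]
board 0.67 [255.0, 188.5, 309.1, 217.8] [ 0.511 -0.023  0.028] [[0.481, -0.1, 0.022], [0.543, 0.058, 0.033]]
cradle 0.72 [150.5, 217.8, 178.1, 243.2] [0.43  0.286 0.024] [[0.419, 0.275, -0.002], [0.472, 0.339, 0.057]]
meter 0.86 [144.2, 216.0, 173.7, 232.9] [0.442 0.303 0.132] [[0.431, 0.289, 0.044], [0.46, 0.328, 0.14]]
mug 0.88 [369.1, 208.2, 405.5, 245.4] [ 0.447 -0.308  0.054] [[0.39, -0.341, 0.013], [0.489, -0.263, 0.091]]
tape_measure 0.7 [342.9, 224.0, 361.5, 246.7] [ 0.42  -0.215  0.014] [[0.395, -0.241, 0.003], [0.443, -0.19, 0.02]]
spot 0.7 [251.2, 191.5, 314.9, 215.9] [ 0.513 -0.021  0.028] [[0
[... 229 characters left out ...]
0.          1.        ]]
bench_stop 0.65 [225.4, 161.9, 349.4, 269.5] [ 0.475 -0.036  0.013] [[0.411, -0.15, 0.008], [0.577, 0.1, 0.038]]
board 0.61 [253.2, 179.4, 327.5, 228.7] [ 0.508 -0.024  0.03 ] [[0.478, -0.103, 0.014], [0.546, 0.062, 0.033]]
cradle 0.88 [155.6, 143.6, 191.4, 171.1] [0.43  0.29  0.028] [[0.42, 0.278, 0.0], [0.48, 0.344, 0.058]]
meter 0.67 [250.3, 180.2, 328.5, 231.3] [ 0.508 -0.025  0.03 ] [[0.478, -0.103, 0.014], [0.546, 0.062, 0.033]]
mug 0.85 [355.3, 254.3, 405.0, 316.5] [ 0.445 -0.304  0.057] [[0.386, -0.341, 0.001], [0.49, -0.264, 0.092]]
tape_measure None
spot 0.68 [252.5, 179.5, 331.4, 233.1] [ 0.508 -0.026  0.03 ] [[0.478, -0.103, 0.014], [0.546, 0.062, 0.033]]
```

```bash
python3 - <<'E'
import cv2,numpy as np
t=cv2.imread("pics/top0.png");s=cv2.imread("pics/side0.png")
a=cv2.resize(t[165:255,130:410],(800,257),interpolation=3);b=cv2.resize(s[130:330,140:420],(476,340),interpolation=3)
o=np.zeros((600,800,3),np.uint8);o[:257]=a;o[258:598,:476]=b;cv2.imwrite("pics/v1.png",o)
E
```

```text
(no output)
```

View pics/v1.png

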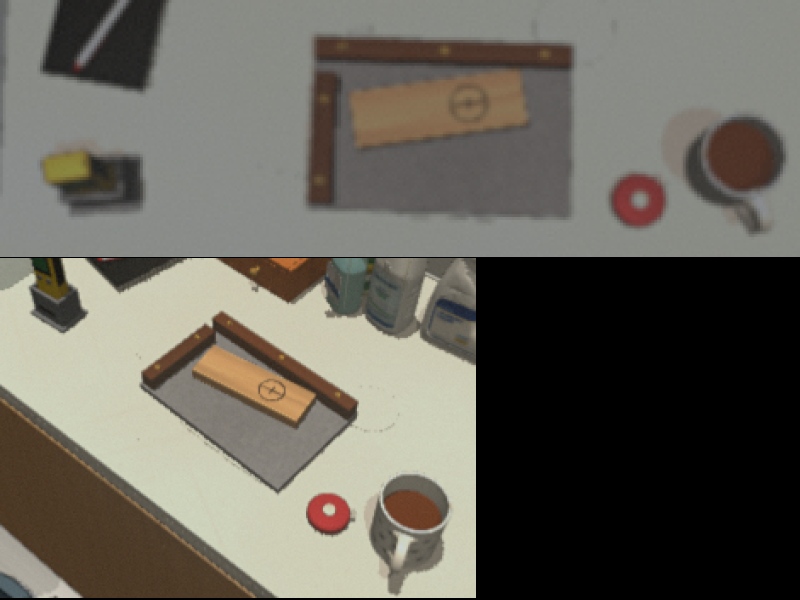

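```bash
cat >> h.py <<'E'
def goal(pos,yaw,s=None,cmd=None):
    """shift cm / turn deg from current pose to TCP pos with tool y at world angle yaw (deg), tool down"""
    s=s or env.get_state(); R0=R.from_quat(s["tool_rot"]); a=np.radians(yaw)
    y=np.array([np.cos(a),np.sin(a),0]); z=np.array([0,0,-1.]); x=np.cross(y,z)
    G=R.from_matrix(np.c_[x,y,z]); return np.round(R0.inv().apply(np.array(pos)-s["tcp_pos"])*100,2), np.round(np.degrees((R0.inv()*G).as_rotvec()),2)
E
python3 - <<'E'
from h import *
def rect(c): return cv2.minAreaRect(np.float32(c[:,:2]*1000))
for n in("top","side"):
    d=np.load(n+".npz")["d"]
    m=np.load(f"m_{n}_bench_stop.npy"); c=cloud(n,d,m); print(n,"bench",rect(c[(c[:,2]>.006)]))
    m=np.load(f"m_{n}_board.npy"); c=cloud(n,d,m); c=c[abs(c[:,2]-.03)<.006]; print(n,"board",rect(c))
    m=np.load(f"m_{n}_cradle.npy"); c=cloud(n,d,m); print(n,"cradle",rect(c))
d=np.load("top.npz")["d"];m=np.load("m_top_meter.npy");c=cloud("top",d,m);c=c[c[:,2]>.13];print("metertop",rect(c),c.mean(0))
T=env.camera_params("wrist")["extrinsics"]; s=env.get_state()
r=R.from_quat(s["tool_rot"]).as_matrix()
print("cam in tool",r.T@(np.array(T)[:3,3]-s["tcp_pos"]),r.T@np.array(T)[:3,:3]); print(env.camera_params("wrist")["vfov"])
print(goal([.40,-.02,.25],88)); print(goal([.39,.3,.3],88))
E
```

```text
top bench ((496.47998046875, -24.937789916992188), (260.1248779296875, 169.67161560058594), 86.95714569091797)
top board ((512.5269165039062, -21.377593994140625), (55.28415298461914, 167.4932098388672), 7.498559951782227)
top cradle ((447.595703125, 311.275390625), (57.79479217529297, 75.198974609375), 0.019585639238357544)
side bench ((495.87744140625, -23.41497802734375), (256.619873046875, 171.3368682861328), 86.822509765625)
side board ((512.9248046875, -18.413291931152344), (59.48388671875, 171.02911376953125), 6.85266637802124)
side cradle ((458.9006042480469, 330.9678955078125), (127.95513153076172, 77.91915130615234), 60.63574981689453)
metertop ((446.062744140625, 310.3404846191406), (25.498470306396484, 42.88591766357422), 7.78597354888916) [0.44564108 0.3097     0.13615633]
cam in tool [ 0.07784276  0.00096552 -0.14642736] [[ 1.74011792e-04 -9.54094614e-01 -2.99505322e-01]
 [ 9.99999210e-01  5.38758114e-04 -1.13525382e-03]
 [ 1.24450047e-03 -2.99504888e-01  9.54093954e-01]]
65.51397803662414
(array([-38.99, -48.34,  -1.13]), array([  0.  ,   0.  , -14.09]))
(array([-29.16, -17.87,  -6.13]), array([  0.  ,   0.  , -14.09]))
```

The manual's scale: shifts go in shares of 75 cm and turns go in shares of 180 degrees. Converting my numbers, -48.8 cm / 75 = -0.6507, -1.2 cm / 75 = -0.016, -14 degrees / 180 = -0.0778.

Call:
{"api": "send_rows", "payload": {"motion": [[[-0.4933,-0.6507,-0.016,0,0,-0.0778,1],[-0.4933,-0.6507,-0.016,0,0,-0.0778,1],[-0.4933,-0.6507,-0.016,0,0,-0.0778,1],[-0.4933,-0.6507,-0.016,0,0,-0.0778,1],[-0.4933,-0.6507,-0.016,0,0,-0.0778,1],[-0.4933,-0.6507,-0.016,0,0,-0.0778,1],[-0.4933,-0.6507,-0.016,0,0,-0.0778,1],[-0.4933,-0.6507,-0.016,0,0,-0.0778,1],[-0.4933,-0.6507,-0.016,0,0,-0.0778,1],[-0.4933,-0.6507,-0.016,0,0,-0.0778,1]]]}}

```text
time: 1.8
tcp_pos: [0.3394, 0.0845, 0.2491]
tool_rot: [0.018, 1.0, 0.0, 0.001]
force: [1.0, -0.7, -0.3]
width: 1.001
finger_force: 0.0
```

Scaled: -10.3 cm / 75 = -0.1373, -4.4 cm / 75 = -0.0587.

Call:
{"api": "send_rows", "payload": {"motion": [[[-0.0587,-0.1373,0,0,0,0,1],[-0.0587,-0.1373,0,0,0,0,1],[-0.0587,-0.1373,0,0,0,0,1],[-0.0587,-0.1373,0,0,0,0,1],[-0.0587,-0.1373,0,0,0,0,1]]]}}

```text
time: 2.3
tcp_pos: [0.3787, -0.0172, 0.2483]
tool_rot: [0.018, 1.0, 0.0, -0.0]
force: [-0.2, 0.8, 1.1]
width: 1.004
finger_force: 0.0
```

```bash
python3 - <<'E'
from h import *
s=env.get_state();print(s["tcp_pos"],s["tool_rot"],s["joint_velocities"].round(3) if hasattr(s["joint_velocities"],'round') else 0)
im,d=env.camera("wrist"); np.savez("w1.npz",im=im,d=d); cv2.imwrite("pics/w1.png",im)
def rect(c): return cv2.minAreaRect(np.float32(c[:,:2]*1000))
for t in("bench_stop","board","spot"):
    for r in env.outline_of("wrist",t)[:1]:
        m=np.array(r["mask"]); np.save(f"m_w1_{t}.npy",m); c=cloud("wrist",d,m); c=c[c[:,2]>.006]
        if t!="bench_stop": c=c[abs(c[:,2]-.03)<.004]
        print(t,r["conf"],r["bbox"],np.median(c,0),rect(c))
E
```

```text
[ 0.37874108 -0.01715009  0.24826079] [ 1.82352492e-02  9.99833539e-01  4.46883832e-04 -4.12651603e-04] [ 0.033 -0.013  0.008 -0.002 -0.001 -0.001]
bench_stop 0.78 [174.5, 200.4, 393.6, 318.0] [ 0.4632966  -0.02156639  0.01284866] ((489.0804138183594, -20.935791015625), (257.91058349609375, 155.1443634033203), 87.13994598388672)
board 0.67 [216.1, 250.8, 351.4, 313.7] [ 0.51125087 -0.01626543  0.03061664] ((513.322998046875, -17.428329467773438), (57.75863265991211, 170.404541015625), 7.410868167877197)
spot 0.81 [211.2, 246.9, 355.5, 310.6] [ 0.51145196 -0.01644714  0.03070391] ((513.4475708007812, -17.546539306640625), (57.758174896240234, 170.44021606445312), 7.414677143096924)
```

View pics/w1.png

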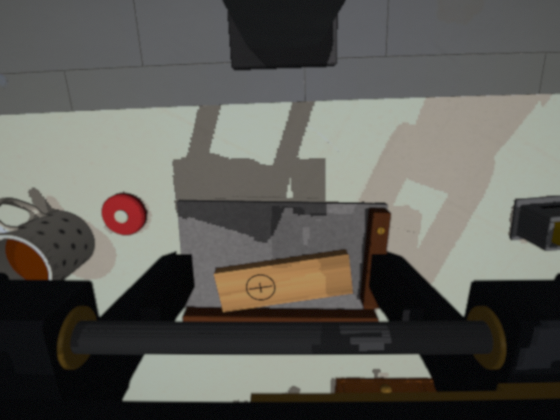

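```bash
cat >> h.py <<'E'
BO=np.array([.496,-.0243]);BY=np.radians(-3.0)
def b2w(x,y,z): return np.array([BO[0]+x*np.cos(BY)-y*np.sin(BY),BO[1]+x*np.sin(BY)+y*np.cos(BY),z])
def w2b(p): c,s=np.cos(BY),np.sin(BY); p=np.asarray(p); dx,dy=p[...,0]-BO[0],p[...,1]-BO[1]; return np.stack([c*dx+s*dy,-s*dx+c*dy],-1)
E
python3 - <<'E'
from h import *
print(goal(b2w(-.055,.01,.06),87),goal(b2w(-.055,.01,.018),87))
E
```

```text
(array([-6.25,  0.73, 18.85]), array([0.01, 0.01, 1.07])) (array([-6.25,  0.73, 23.05]), array([0.01, 0.01, 1.07]))
```

Scaled: 23 cm / 75 = 0.3067, 22.4 cm / 75 = 0.2987, 1.1 degrees / 180 = 0.0061.

Call:
{"api": "send_rows", "payload": {"motion": [[[-0.0827,0.0093,0.2507,0,0,0.0061,1],[-0.0827,0.0093,0.2507,0,0,0.0061,1],[-0.0827,0.0093,0.2507,0,0,0.0061,1],[-0.0827,0.0093,0.2507,0,0,0.0061,1],[-0.0827,0.0093,0.2507,0,0,0.0061,1],[-0.0827,0.0093,0.28,0,0,0.0061,1],[-0.0827,0.0093,0.2987,0,0,0.0061,1],[-0.0827,0.0093,0.3067,0,0,0.0061,1],[-0.0827,0.0093,0.3067,0,0,0.0061,1]]]}}

```text
time: 3.4
tcp_pos: [0.4419, -0.013, 0.0198]
tool_rot: [0.027, 1.0, -0.0, 0.001]
force: [-0.3, 0.4, -0.1]
width: 1.002
finger_force: 0.0
```

Scaled: -4.8 cm / 75 = -0.064, -3.4 cm / 75 = -0.0453.

Call:
{"api": "send_rows", "payload": {"motion": [[[-0.0107,0,0.0013,0,0,0,1],[-0.0187,0,0.0013,0,0,0,1],[-0.0253,0,0.0013,0,0,0,1],[-0.032,0,0.0013,0,0,0,1],[-0.0387,0,0.0013,0,0,0,1],[-0.0453,0,0.0013,0,0,0,1],[-0.052,0,0.0013,0,0,0,1],[-0.0573,0,0.0013,0,0,0,1],[-0.0613,0,0.0013,0,0,0,1],[-0.064,0,0.0013,0,0,0,1]]]}}

```text
time: 4.4
tcp_pos: [0.4894, -0.0161, 0.0174]
tool_rot: [0.028, 1.0, 0.0, -0.0]
force: [-2.1, 0.5, 2.2]
width: 1.0
finger_force: 1.3
```

Creep until it seats.

Scaled: -0.4 cm / 75 = -0.0053, -0.3 cm / 75 = -0.004.

Call:
{"api": "send_rows", "payload": {"motion": [[[-0.0013,0,0,0,0,0,1],[-0.0027,0,0,0,0,0,1],[-0.004,0,0,0,0,0,1],[-0.0053,0,0,0,0,0,1]]]}}

```text
time: 4.8
tcp_pos: [0.4927, -0.0162, 0.0174]
tool_rot: [0.028, 1.0, 0.0, -0.001]
force: [-6.2, -1.2, 4.7]
width: 1.0
finger_force: 3.2
```

Scaled: -0.2 cm / 75 = -0.0027, -0.1 cm / 75 = -0.0013.

Call:
{"api": "send_rows", "payload": {"motion": [[[-0.0013,0,0,0,0,0,1],[-0.0027,0,0,0,0,0,1],[-0.0027,0,0,0,0,0,1]]]}}

```text
time: 5.1
tcp_pos: [0.4928, -0.0162, 0.0171]
tool_rot: [0.027, 1.0, 0.0, -0.003]
force: [-11.2, -1.6, 9.0]
width: 1.001
finger_force: 5.4
```

Scaled: -12.3 cm / 75 = -0.164, -5.3 cm / 75 = -0.0707.

Call:
{"api": "send_rows", "payload": {"motion": [[[0.0133,0,0,0,0,0,1],[0.0267,0,0,0,0,0,1],[0.0267,0,-0.0333,0,0,0,0],[0.0267,0,-0.0707,0,0,0,0],[0,-0.0533,-0.0707,0,0,0,0],[-0.0267,-0.1067,-0.0707,0,0,0,0],[-0.048,-0.164,-0.0707,0,0,0,0],[-0.048,-0.164,-0.0707,0,0,0,0],[-0.048,-0.164,-0.0707,0,0,0,0],[-0.048,-0.164,-0.0707,0,0,0,0]]]}}

```text
time: 6.1
tcp_pos: [0.5235, -0.1401, 0.0701]
tool_rot: [0.028, 1.0, 0.0, -0.0]
force: [-0.2, -0.1, 1.0]
width: 0.294
finger_force: 0.0
```

```bash
python3 - <<'E'
from h import *
s=env.get_state();print(w2b(s["tcp_pos"]),s["tcp_pos"],s["width"],s["force"])
im,d=env.camera("wrist"); np.savez("w2.npz",im=im,d=d); cv2.imwrite("pics/w2.png",im)
im2,d2=env.camera("side"); np.savez("s2.npz",im=im2,d=d2)
cv2.imwrite("pics/v2.png",np.hstack([cv2.resize(im,(400,300)),cv2.resize(im2[140:290,210:410],(400,300))]))
print(goal(b2w(.034,-.115,.018),87))
E
```

```text
[ 0.03356968 -0.11417781] [ 0.52354806 -0.14007824  0.07007681] 0.2944770953160509 [-0.16215659 -0.11162262  1.02141476]
(array([-0.03, -0.12,  5.22]), array([ 0.03, -0.05, -0.11]))
```

View pics/v2.png

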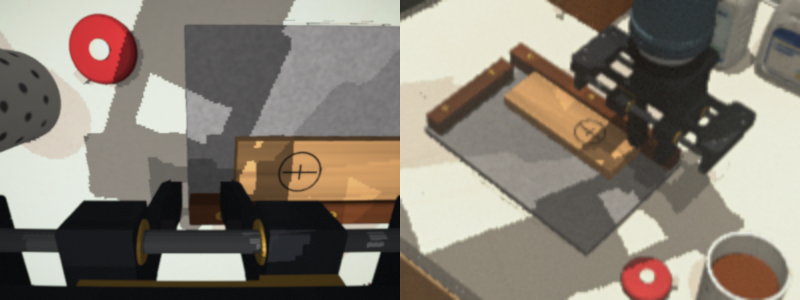

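Scaled: 5.2 cm / 75 = 0.0693, 5 cm / 75 = 0.0667.

Call:
{"api": "send_rows", "payload": {"motion": [[[0,-0.0027,0,0,0,0,0],[0,-0.0027,0,0,0,0,0],[0,-0.0027,0.0133,0,0,0,0],[0,-0.0027,0.0333,0,0,0,0],[0,-0.0027,0.0533,0,0,0,0],[0,-0.0027,0.0667,0,0,0,0],[0,-0.0027,0.0693,0,0,0,0]]]}}

```text
time: 6.9
tcp_pos: [0.5228, -0.1425, 0.0161]
tool_rot: [0.028, 1.0, 0.001, -0.002]
force: [-0.1, -0.7, -0.1]
width: 0.007
finger_force: 0.0
```

Scaled: 3 cm / 75 = 0.04, 2.9 cm / 75 = 0.0387.

Call:
{"api": "send_rows", "payload": {"motion": [[[0,0.008,0,0,0,0,0],[0,0.0133,0,0,0,0,0],[0,0.0187,0,0,0,0,0],[0,0.024,0,0,0,0,0],[0,0.0293,0,0,0,0,0],[0,0.0333,0,0,0,0,0],[0,0.036,0,0,0,0,0],[0,0.0387,0,0,0,0,0],[0,0.04,0,0,0,0,0]]]}}

```text
time: 7.8
tcp_pos: [0.5265, -0.1136, 0.019]
tool_rot: [0.028, 1.0, -0.0, 0.001]
force: [-0.2, -2.7, 3.2]
width: 0.007
finger_force: 1.9
```

Scaled: 0.6 cm / 75 = 0.008, 0.5 cm / 75 = 0.0067.

Call:
{"api": "send_rows", "payload": {"motion": [[[0,0.002,0,0,0,0,0],[0,0.004,0,0,0,0,0],[0,0.0053,0,0,0,0,0],[0,0.0067,0,0,0,0,0],[0,0.008,0,0,0,0,0]]]}}

```text
time: 8.3
tcp_pos: [0.5264, -0.1073, 0.0185]
tool_rot: [0.028, 1.0, -0.0, 0.0]
force: [0.5, -3.0, 3.9]
width: 0.001
finger_force: 1.9
```

Scaled: 0.4 cm / 75 = 0.0053, 0.3 cm / 75 = 0.004.

Call:
{"api": "send_rows", "payload": {"motion": [[[0,0.0013,0,0,0,0,0],[0,0.0027,0,0,0,0,0],[0,0.004,0,0,0,0,0],[0,0.0053,0,0,0,0,0]]]}}

```text
time: 8.7
tcp_pos: [0.5266, -0.1032, 0.0185]
tool_rot: [0.028, 1.0, -0.0, -0.0]
force: [-0.3, -4.3, 3.3]
width: 0.007
finger_force: 1.9
```

Scaled: 0.3 cm / 75 = 0.004, 0.2 cm / 75 = 0.0027.

Call:
{"api": "send_rows", "payload": {"motion": [[[0,0.0013,0,0,0,0,0],[0,0.0027,0,0,0,0,0],[0,0.004,0,0,0,0,0]]]}}

```text
time: 9.0
tcp_pos: [0.5271, -0.1024, 0.0187]
tool_rot: [0.027, 1.0, -0.002, 0.001]
force: [-1.4, -16.5, 0.8]
width: 0.005
finger_force: 8.3
```

Scaled: 18 cm / 75 = 0.24, -16 cm / 75 = -0.2133.

Call:
{"api": "send_rows", "payload": {"motion": [[[0,-0.0133,0,0,0,0,0],[0,-0.0267,0,0,0,0,0],[0,-0.0267,-0.0533,0,0,0,0],[0.04,0,-0.1067,0,0,0,1],[0.08,0.0533,-0.1467,0,0,0,1],[0.1333,0.08,-0.1867,0,0,0,1],[0.1867,0.1067,-0.2133,0,0,0,1],[0.24,0.1067,-0.2133,0,0,0,1],[0.24,0.1067,-0.2133,0,0,0,1],[0.24,0.1067,-0.2133,0,0,0,1]]]}}

```text
time: 10.0
tcp_pos: [0.3511, -0.0101, 0.1789]
tool_rot: [0.028, 1.0, -0.0, 0.001]
force: [-0.2, -0.1, 0.4]
width: 0.615
finger_force: 0.0
```

```bash
python3 - <<'E'
from h import *
s=env.get_state();print(w2b(s["tcp_pos"]),s["tcp_pos"],s["width"],s["joint_velocities"])
im,d=env.camera("wrist"); np.savez("w3.npz",im=im,d=d); cv2.imwrite("pics/w3.png",cv2.resize(im[150:400,100:500],(800,500),interpolation=3))
for t in("bench_stop","board","spot"):
    for r in env.outline_of("wrist",t)[:1]:
        m=np.array(r["mask"]); np.save(f"m_w3_{t}.npy",m); c=cloud("wrist",d,m); c=c[c[:,2]>.006]
        if t!="bench_stop": c=c[abs(c[:,2]-.03)<.004]
        q=cv2.minAreaRect(np.float32(c[:,:2]*1000)); print(t,r["conf"],r["bbox"],np.median(c,0),q, w2b(np.array(q[0])/1000))
E
```

```text
[-0.14542439  0.0066233 ] [ 0.35112155 -0.01007486  0.17890181] 0.61474463223968 [-0.00457019  0.08057006 -0.05740969 -0.00120429 -0.01671221  0.00442518]
bench_stop 0.71 [153.6, 243.8, 406.6, 392.6] [ 0.4642587  -0.02107595  0.01231324] ((461.94189453125, -20.686767578125), (258.81866455078125, 241.78453063964844), 86.51883697509766) [-0.03420053  0.00182582]
board 0.91 [220.5, 320.7, 372.5, 372.0] [ 0.54827649 -0.00369113  0.02921547] ((548.4039916992188, -4.544395446777344), (169.81378173828125, 26.46471405029297), 85.98345184326172) [0.05129825 0.02247114]
spot 0.55 [220.0, 353.1, 371.9, 373.4] [ 0.54804436 -0.00338234  0.02886599] ((548.369873046875, -3.9843673706054688), (169.87545776367188, 26.595497131347656), 86.30769348144531) [0.05123486 0.02302862]
```

View pics/w3.png

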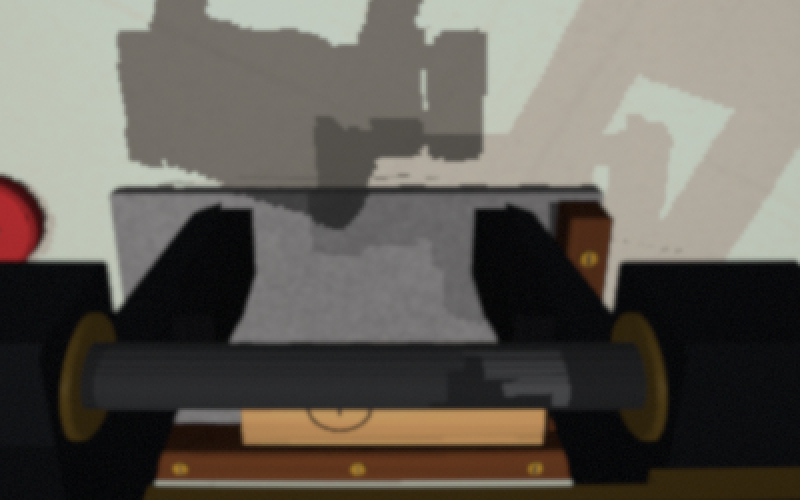

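Scaled: 16.1 cm / 75 = 0.2147, 16 cm / 75 = 0.2133.

Call:
{"api": "send_rows", "payload": {"motion": [[[-0.0667,0.0107,0.0533,0,0,0,1],[-0.12,0.0107,0.1067,0,0,0,1],[-0.1467,0.0107,0.16,0,0,0,1],[-0.1467,0.0107,0.1933,0,0,0,1],[-0.1467,0.0107,0.2133,0,0,0,1],[-0.1573,0.0107,0.2147,0,0,0,1],[-0.1707,0.0107,0.2147,0,0,0,1],[-0.18,0.0107,0.2147,0,0,0,1],[-0.1853,0.0107,0.2147,0,0,0,1],[-0.188,0.0107,0.2147,0,0,0,1]]]}}

```text
time: 11.2
tcp_pos: [0.493, -0.0104, 0.0178]
tool_rot: [0.028, 1.0, -0.0, -0.0]
force: [-3.3, -0.7, 2.9]
width: 1.0
finger_force: 1.9
```

Scaled: -0.3 cm / 75 = -0.004, -0.2 cm / 75 = -0.0027.

Call:
{"api": "send_rows", "payload": {"motion": [[[-0.0013,0,0,0,0,0,1],[-0.0027,0,0,0,0,0,1],[-0.004,0,0,0,0,0,1]]]}}

```text
time: 11.5
tcp_pos: [0.4933, -0.0102, 0.0173]
tool_rot: [0.027, 1.0, 0.0, -0.003]
force: [-11.6, -3.0, 8.4]
width: 1.003
finger_force: 5.6
```

Scaled: 31 cm / 75 = 0.4133, 25 cm / 75 = 0.3333, -3 degrees / 180 = -0.0167.

Call:
{"api": "send_rows", "payload": {"motion": [[[0.0133,0,0,0,0,0,1],[0.04,0,-0.0133,0,0,0,1],[0.0667,0,-0.0667,0,0,0,1],[0.0933,0.0267,-0.1333,0,0,0,1],[0.12,0.08,-0.2,0,0,-0.0167,1],[0.1467,0.1333,-0.2667,0,0,-0.0167,1],[0.1867,0.2,-0.32,0,0,-0.0167,1],[0.1867,0.2667,-0.32,0,0,-0.0167,1],[0.1867,0.3333,-0.32,0,0,-0.0167,1],[0.1867,0.4133,-0.32,0,0,-0.0167,1]]]}}

```text
time: 12.5
tcp_pos: [0.3729, 0.251, 0.2544]
tool_rot: [0.002, 1.0, 0.001, 0.003]
force: [-0.1, -0.2, 0.2]
width: 1.007
finger_force: 0.0
```

Call:
{"api": "send_rows", "payload": {"motion": [[[0,0,0,0,0,0,1],[0,0,0,0,0,0,1],[0,0,0,0,0,0,1]]]}}

```text
time: 12.8
tcp_pos: [0.3728, 0.2481, 0.2518]
tool_rot: [0.002, 1.0, -0.0, -0.0]
force: [-0.4, 0.5, -0.1]
width: 1.0
finger_force: 0.0
```

```bash
python3 - <<'E'
from h import *
s=env.get_state();print(s["time"],s["tcp_pos"],s["tool_rot"],s["force"])
im,d=env.camera("wrist"); np.savez("w4.npz",im=im,d=d); cv2.imwrite("pics/w4.png",im)
for t in("cradle","meter"):
    for r in env.outline_of("wrist",t)[:1]:
        m=np.array(r["mask"]); np.save(f"m_w4_{t}.npy",m); c=cloud("wrist",d,m)
        if t=="meter": c=c[(c[:,2]>.133)]
        q=cv2.minAreaRect(np.float32(c[:,:2]*1000)); print(t,r["conf"],r["bbox"],np.median(c,0),q,np.percentile(c,[1,99],axis=0))
for n in("top","side"):
    im,d=env.camera(n); np.savez(f"{n}5.npz",im=im,d=d); cv2.imwrite(f"pics/{n}5.png",im)
    for t in ("board","bench_stop"):
        r=env.outline_of(n,t)[0]; m=np.array(r["mask"]); c=cloud(n,d,m); c=c[c[:,2]>.006]
        if t=="board": c=c[abs(c[:,2]-.03)<.005]
        q=cv2.minAreaRect(np.float32(c[:,:2]*1000)); print(n,t,q,w2b(np.array(q[0])/1000))
a=cv2.imread("pics/w4.png"); b=cv2.imread("pics/side5.png")[145:280,215:395]; c=cv2.imread("pics/top5.png")[165:255,225:345]
o=np.zeros((600,800,3),np.uint8); o[:300,:400]=cv2.resize(a,(400,300)); o[:300,400:]=cv2.resize(b,(400,300),interpolation=3); o[300:,:400]=cv2.resize(c,(400,300),interpolation=3)
cv2.imwrite("pics/v4.png",o)
E
```

```text
12.8 [0.3727862  0.24812592 0.25180723] [ 1.90180810e-03  9.99998159e-01 -2.00075795e-04 -1.58713740e-04] [-0.38805794  0.5216749  -0.09819502]
cradle 0.66 [302.6, 206.4, 368.0, 264.3] [0.4269059  0.30548789 0.03575169] ((446.7216491699219, 318.8033752441406), (58.691287994384766, 81.9924545288086), 3.69248628616333) [[4.18417331e-01 2.77988034e-01 3.67644049e-04]
 [4.68352237e-01 3.53364967e-01 5.76418487e-02]]
top board ((531.8119506835938, -5.526298522949219), (167.73184204101562, 56.70387649536133), 86.65293884277344) [0.03478033 0.02062223]
top bench_stop ((496.25714111328125, -24.636962890625), (260.17803955078125, 169.26170349121094), 87.26776123046875) [ 0.00027442 -0.00032304]
side board ((532.0586547851562, -2.5557022094726562), (172.80296325683594, 60.6045036315918), 86.90787506103516) [0.03487123 0.02360166]
side bench_stop ((496.07440185546875, -21.74493408203125), (260.72003173828125, 172.20689392089844), 86.47909545898438) [-5.94219278e-05  2.55545818e-03]
```

View pics/v4.png

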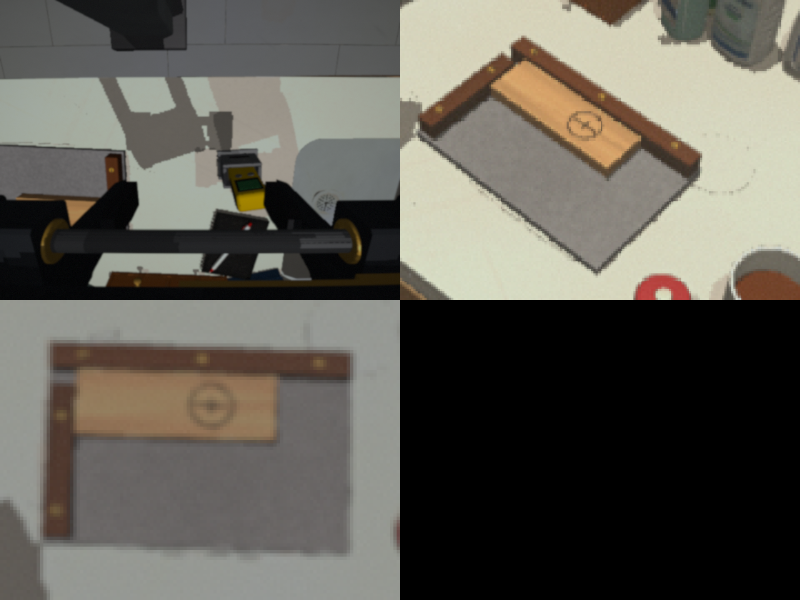

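```bash
python3 - <<'E'
from h import *
d=np.load("w4.npz")["d"]; c=cloud("wrist",d,np.ones(d.shape,bool)); 
near=(abs(c[:,0]-.447)<.07)&(abs(c[:,1]-.311)<.07)
for lo,hi in((.12,.16),(.130,.145),(.050,.060),(.02,.06)):
    q=c[near&(c[:,2]>lo)&(c[:,2]<hi)]; print(lo,hi,len(q),cv2.minAreaRect(np.float32(q[:,:2]*1000)) if len(q)>9 else 0,np.percentile(q[:,2],[5,50,95]) if len(q) else 0)
for f in("top","top5"):
    d=np.load(f+".npz")["d"];c=cloud("top",d,np.ones(d.shape,bool)); near=(abs(c[:,0]-.447)<.05)&(abs(c[:,1]-.311)<.05)
    for lo,hi in((.13,.145),(.05,.06)):
        q=c[near&(c[:,2]>lo)&(c[:,2]<hi)]; print(f,len(q),cv2.minAreaRect(np.float32(q[:,:2]*1000)))
E
```

```text
0.12 0.16 1380 ((446.10760498046875, 313.24603271484375), (26.95701026916504, 41.44403076171875), 9.069360733032227) [0.12301027 0.138569   0.14052053]
0.13 0.145 1123 ((446.59466552734375, 312.2594299316406), (26.28812026977539, 39.30482482910156), 9.266830444335938) [0.13137575 0.13908178 0.14059093]
0.05 0.06 771 ((446.36627197265625, 314.7605895996094), (42.09375762939453, 61.989383697509766), 3.2447593212127686) [0.05124856 0.05619343 0.05809455]
0.02 0.06 1395 ((445.986328125, 314.623046875), (42.563026428222656, 62.10960388183594), 3.682711124420166) [0.02568417 0.05242469 0.05761124]
top 170 ((446.052490234375, 310.41552734375), (25.498470306396484, 43.037376403808594), 7.78597354888916)
top 108 ((445.74639892578125, 311.16778564453125), (41.66556930541992, 63.71091842651367), 4.316895008087158)
top5 16 ((453.2077331542969, 292.5924377441406), (13.475958824157715, 5.729186058044434), 15.620217323303223)
top5 50 ((451.8151550292969, 285.98895263671875), (38.4859619140625, 18.146011352539062), 23.462047576904297)
```

```bash
python3 - <<'E'
from h import *
print(goal([.4462,.3118,.19],96.5),goal([.4462,.3118,.078],96.5))
E
```

```text
(array([-7.27,  6.36,  6.22]), array([-0.  , -0.  , -6.75])) (array([-7.27,  6.36, 17.42]), array([-0.  , -0.  , -6.75]))
```

Scaled: 17.4 cm / 75 = 0.232, 16.4 cm / 75 = 0.2187, -6.7 degrees / 180 = -0.0372.

Call:
{"api": "send_rows", "payload": {"motion": [[[-0.04,0.04,0.04,0,0,-0.0372,1],[-0.0973,0.0853,0.0827,0,0,-0.0372,1],[-0.0973,0.0853,0.0827,0,0,-0.0372,1],[-0.0973,0.0853,0.0827,0,0,-0.0372,1],[-0.0973,0.0853,0.12,0,0,-0.0372,1],[-0.0973,0.0853,0.16,0,0,-0.0372,1],[-0.0973,0.0853,0.1933,0,0,-0.0372,1],[-0.0973,0.0853,0.2187,0,0,-0.0372,1],[-0.0973,0.0853,0.232,0,0,-0.0372,1],[-0.0973,0.0853,0.232,0,0,-0.0372,1]]]}}

```text
time: 14.25
tcp_pos: [0.4454, 0.3121, 0.0778]
tool_rot: [-0.057, 0.998, -0.0, -0.001]
force: [-0.5, 0.1, 0.9]
width: 1.003
finger_force: 0.0
```

Call:
{"api": "send_rows", "payload": {"motion": [[[0,0,0,0,0,0,0],[0,0,0,0,0,0,0],[0,0,0,0,0,0,0],[0,0,0,0,0,0,0],[0,0,0,0,0,0,0],[0,0,0,0,0,0,0],[0,0,0,0,0,0,0],[0,0,0,0,0,0,0]]]}}

```text
time: 15.05
tcp_pos: [0.4464, 0.3127, 0.0783]
tool_rot: [-0.057, 0.998, 0.0, 0.0]
force: [-0.9, -0.1, 1.2]
width: 0.475
finger_force: 29.7
```

Scaled: -12 cm / 75 = -0.16, -11 cm / 75 = -0.1467.

Call:
{"api": "send_rows", "payload": {"motion": [[[0,0,-0.0133,0,0,0,0],[0,0,-0.0333,0,0,0,0],[0,0,-0.06,0,0,0,0],[0,0,-0.0867,0,0,0,0],[0,0,-0.12,0,0,0,0],[0,0,-0.1467,0,0,0,0],[0,0,-0.16,0,0,0,0],[0,0,-0.16,0,0,0,0]]]}}

```text
time: 15.85
tcp_pos: [0.4471, 0.313, 0.2005]
tool_rot: [-0.057, 0.998, 0.001, 0.002]
force: [0.1, 0.2, -1.1]
width: 0.474
finger_force: 29.8
```

```bash
python3 - <<'E'
from h import *
print(b2w(.034,-.010,.2)); print(goal(b2w(.034,-.010,.17),87))
ims=[]
for n in("top","side"):
    im,d=env.camera(n); np.savez(n+"6.npz",im=im,d=d)
    s=env.get_state(); p=proj(n,[s["tcp_pos"],s["tcp_pos"]-np.array([0,0,.072])]); print(n,p)
    u,v=p[1].astype(int); ims.append(cv2.resize(im[max(0,v-40):v+35,max(u-50,0):u+50],(400,300),interpolation=3))
cv2.imwrite("pics/v6.png",np.hstack(ims))
E
```

```text
[ 0.52943004 -0.03606572  0.2       ]
(array([ -4.21, -35.62,   3.03]), array([0.06, 0.18, 9.52]))
top [[144.53946143 219.64452924]
 [153.16397351 223.61850413]]
side [[159.69998385 101.70474578]
 [165.70336019 126.01728274]]
```

View pics/v6.png

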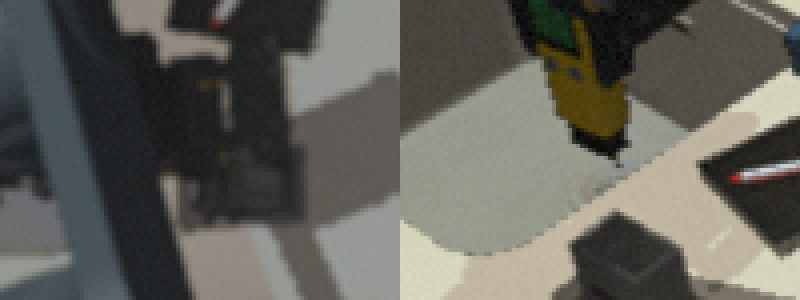

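Scaled: -35.6 cm / 75 = -0.4747, -4.2 cm / 75 = -0.056, 9.5 degrees / 180 = 0.0528.

Call:
{"api": "send_rows", "payload": {"motion": [[[-0.0067,-0.0533,0,0,0,0.0056,0],[-0.0133,-0.1067,0,0,0,0.0111,0],[-0.02,-0.16,0,0,0,0.0167,0],[-0.0267,-0.2133,0,0,0,0.0222,0],[-0.0333,-0.2667,0,0,0,0.0278,0],[-0.04,-0.32,0.0133,0,0,0.0333,0],[-0.0467,-0.3733,0.0267,0,0,0.0417,0],[-0.0533,-0.4267,0.04,0,0,0.0472,0],[-0.056,-0.4667,0.04,0,0,0.0528,0],[-0.056,-0.4747,0.04,0,0,0.0528,0]]]}}

```text
time: 16.95
tcp_pos: [0.5248, -0.0381, 0.1639]
tool_rot: [0.027, 1.0, 0.0, -0.004]
force: [-1.3, 0.5, -1.1]
width: 0.475
finger_force: 29.7
```

Call:
{"api": "send_rows", "payload": {"motion": [[[0,0,0,0,0,0,0],[0,0,0,0,0,0,0]]]}}

```text
time: 17.15
tcp_pos: [0.5252, -0.0354, 0.165]
tool_rot: [0.026, 1.0, 0.001, -0.003]
force: [0.5, -0.6, -0.3]
width: 0.477
finger_force: 29.8
```

```bash
python3 - <<'E'
from h import *
print(goal(b2w(.034,-.010,.115),87))
ims=[]
s=env.get_state(); print(s["tcp_pos"],s["tool_rot"],s["width"])
R0=R.from_quat(s["tool_rot"]).as_matrix()
for n in("wrist","side"):
    im,d=env.camera(n); np.savez(n+"7.npz",im=im,d=d)
    tips=[s["tcp_pos"]+R0@[0,y,.0723] for y in(-.011,.011)]
    p=proj(n,tips+[b2w(.034,-.010,.030),b2w(.034,.008,.03),b2w(.034,-.028,.03),b2w(.062,.105,.03),b2w(.006,-.065,.03)]); print(n,p.round(1).tolist())
    b=im.copy()
    u,v=p[2].astype(int); b=cv2.resize(b[max(0,v-50):v+50,max(u-66,0):u+67],(400,300),interpolation=3); ims.append(b)
cv2.imwrite("pics/v7.png",np.vstack([np.hstack([cv2.resize(np.load("wrist7.npz")["im"],(400,300)),ims[0]]),np.hstack([ims[1],0*ims[1]])]))
E
```

```text
(array([-0.46, -0.06,  5.  ]), array([ 0.1 , -0.39, -0.03]))
[ 0.52517871 -0.03535786  0.1650139 ] [ 2.64295031e-02  9.99644390e-01  9.34169910e-04 -3.42084363e-03] 0.47702294516053134
wrist [[264.4, 221.4], [295.3, 221.4], [279.4, 203.5], [299.5, 203.5], [259.4, 203.5], [403.5, 232.6], [216.6, 172.7]]
side [[301.7, 187.4], [294.4, 182.4], [298.5, 201.7], [292.8, 197.8], [304.3, 205.7], [271.2, 171.6], [308.6, 221.1]]
```

View pics/v7.png

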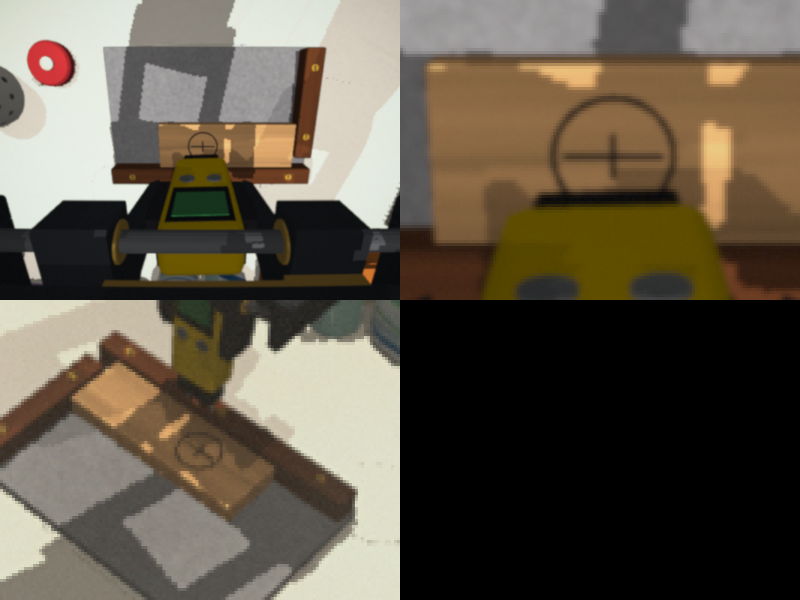

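```bash
python3 - <<'E'
from h import *
s=env.get_state(); R0=R.from_quat(s["tool_rot"]).as_matrix(); t=s["tcp_pos"]; print(t,s["joint_velocities"])
for n in("wrist","side"):
    z=np.load(n+"7.npz"); im,d=z["im"],z["d"]
    hsv=cv2.cvtColor(im,cv2.COLOR_BGR2HSV); yel=(hsv[...,0]>20)&(hsv[...,0]<34)&(hsv[...,1]>170)
    c=cloud(n,d,yel); q=(c-t)@R0; k=(abs(q[:,:2])<.04).all(1)&(q[:,2]<.06)&(q[:,2]>-.06); q=q[k]
    print(n,"meter in tool",len(q),np.percentile(q,[1,50,99],axis=0).round(4).tolist())
    for lo in(-.04,-.02,0,.02):
        a=q[(q[:,2]>lo)&(q[:,2]<lo+.02)]
        if len(a)>20: print(lo,np.percentile(a[:,1],[1,99]).round(4),np.percentile(a[:,0],[1,50,99]).round(4))
# ring fit: dark pixels on board top in wrist
for n in("wrist","side"):
    z=np.load(n+"7.npz"); im,d=z["im"],z["d"]; g=cv2.cvtColor(im,cv2.COLOR_BGR2GRAY).astype(float)
    # template: synthetic match over spot offsets on rectified board plane
    N=400; xs=np.linspace(-.03,.03,241); X,Y=np.meshgrid(xs,xs,indexing="ij")
    P=np.stack([b2w(.034+x,-.010+y,.030) for x,y in zip(X.ravel(),Y.ravel())]); m=proj(n,P).astype(np.float32).reshape(241,241,2)
    rec=cv2.remap(g.astype(np.float32),m[...,0],m[...,1],cv2.INTER_CUBIC)
    hp=rec-cv2.GaussianBlur(rec,(0,0),10)
    T=np.zeros((161,161),np.float32); cv2.circle(T,(80,80),68,1,5); cv2.line(T,(20,80),(140,80),1,4) if 0 else None
    M=np.ones_like(T); r=cv2.matchTemplate(hp,-T,cv2.TM_CCOEFF_NORMED) 
    i=np.unravel_index(r.argmax(),r.shape); print(n,"ring offset bench x,y mm",(np.array(i)-40)*.25,r.max())
    cv2.imwrite(f"pics/rec_{n}.png",rec)
E
```

```text
[ 0.52535532 -0.03490642  0.16537905] [ 0.0088293  -0.00535052 -0.00367403 -0.00541817 -0.00078281 -0.00252849]
wrist meter in tool 5241 [[-0.0106, -0.0201, -0.0599], [0.0125, 0.0012, -0.0149], [0.0137, 0.0213, 0.0375]]
-0.04 [-0.0207  0.0217] [0.0071 0.0116 0.0138]
-0.02 [-0.0201  0.0215] [0.0083 0.0126 0.0138]
0 [-0.019  0.02 ] [0.0101 0.0126 0.0134]
0.02 [-0.0187  0.0199] [0.0103 0.0127 0.0135]
side meter in tool 144 [[-0.0082, -0.0213, -0.0598], [0.0122, -0.0017, 0.0136], [0.015, 0.0158, 0.0364]]
-0.02 [-0.0207  0.0137] [0.0106 0.0125 0.0151]
0 [-0.021   0.0152] [0.0031 0.0124 0.0148]
0.02 [-0.0213  0.0149] [-0.0023  0.0124  0.0149]
wrist ring offset bench x,y mm [0.   3.75] 0.3480468
side ring offset bench x,y mm [1.   3.25] 0.34551525[ WARN:0@0.708] global loadsave.cpp:1063 imwrite_ Unsupported depth image for selected encoder is fallbacked to CV_8U.
```

Scaled: 4.5 cm / 75 = 0.06, 3.5 cm / 75 = 0.0467.

Call:
{"api": "send_rows", "payload": {"motion": [[[0,0,0.0267,0,0,0,0],[0,0,0.0467,0,0,0,0],[0,0,0.06,0,0,0,0],[0,0,0.06,0,0,0,0],[0,0,0.06,0,0,0,0]]]}}

```text
time: 17.75
tcp_pos: [0.53, -0.0359, 0.1248]
tool_rot: [0.026, 1.0, -0.0, 0.001]
force: [0.1, -0.1, -0.4]
width: 0.475
finger_force: 29.8
```

```bash
python3 - <<'E'
from h import *
for i in range(4):
    s=env.get_state(); print(s["tcp_pos"],R.from_quat(s["tool_rot"]).as_matrix()[:,2],goal(b2w(.0344,-.0065,.110),87,s)); env.camera("side")
E
```

```text
[ 0.53001035 -0.0359483   0.12483696] [ 2.97353869e-03 -5.75108770e-04 -9.99995414e-01] (array([0.02, 0.34, 1.48]), array([-0.02,  0.17,  0.07]))
[ 0.52989435 -0.03611472  0.12484294] [ 2.94875565e-03 -6.73710169e-04 -9.99995425e-01] (array([0.01, 0.35, 1.48]), array([-0.03,  0.17,  0.06]))
[ 0.52968739 -0.0362199   0.12470846] [ 2.73068784e-03 -6.26365071e-04 -9.99996075e-01] (array([-0.01,  0.36,  1.47]), array([-0.03,  0.16,  0.04]))
[ 0.52947318 -0.03631837  0.12452851] [ 2.35912358e-03 -5.96492178e-04 -9.99997039e-01] (array([-0.03,  0.38,  1.45]), array([-0.03,  0.14,  0.03]))
```

Scaled: 1.4 cm / 75 = 0.0187, 0.36 cm / 75 = 0.0048.

Call:
{"api": "send_rows", "payload": {"motion": [[[0,0.0048,0.0093,0,0,0,0],[0,0.0048,0.0187,0,0,0,0],[0,0.0048,0.0187,0,0,0,0],[0,0.0048,0.0187,0,0,0,0]]]}}

```text
time: 18.35
tcp_pos: [0.5282, -0.0326, 0.1086]
tool_rot: [0.026, 1.0, 0.0, -0.001]
force: [0.1, -0.3, -1.0]
width: 0.476
finger_force: 29.8
```

```bash
python3 - <<'E'
from h import *
s=env.get_state(); R0=R.from_quat(s["tool_rot"]).as_matrix(); print(s["tcp_pos"],s["force"],goal(b2w(.0344,-.0065,.1),87,s))
o=[]
for n in("wrist","side"):
    im,d=env.camera(n); np.savez(n+"8.npz",im=im,d=d)
    p=proj(n,[s["tcp_pos"]+R0@[0,y,.0723] for y in(-.011,.011)]+[b2w(.0344,-.0065,.03)]); print(n,p.round(1).tolist())
    u,v=p[2].astype(int); o.append(cv2.resize(im[v-30:v+30,u-40:u+40],(400,300),interpolation=3)); print(u-40,v-30)
cv2.imwrite("pics/v8.png",np.hstack(o))
E
```

```text
[ 0.52816453 -0.03256446  0.10863614] [ 0.05262495 -0.26069324 -1.00923947] (array([-0.19,  0.01,  0.86]), array([ 0.02, -0.07,  0.01]))
wrist [[264.9, 221.0], [295.9, 221.0], [280.5, 220.6]]
240 190
side [[300.6, 202.0], [293.6, 197.2], [297.5, 200.9]]
257 170
```

View pics/v8.png

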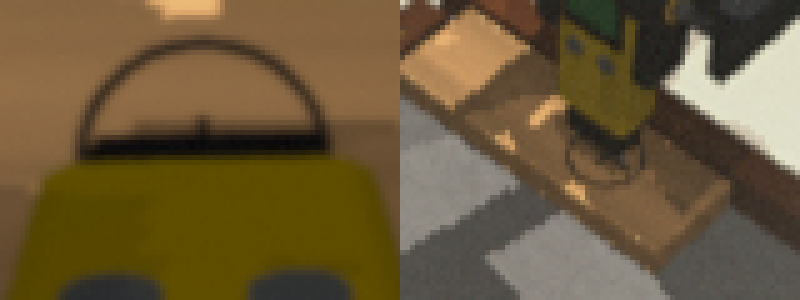

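Scaled: 0.8 cm / 75 = 0.0107, -0.15 cm / 75 = -0.002.

Call:
{"api": "send_rows", "payload": {"motion": [[[-0.002,0,0.0027,0,0,0,0],[-0.002,0,0.0053,0,0,0,0],[-0.002,0,0.0067,0,0,0,0],[-0.002,0,0.008,0,0,0,0],[-0.002,0,0.0093,0,0,0,0],[-0.002,0,0.0107,0,0,0,0],[-0.002,0,0.0107,0,0,0,0],[-0.002,0,0.0107,0,0,0,0]]]}}

```text
time: 19.25
tcp_pos: [0.5301, -0.0328, 0.1013]
tool_rot: [0.026, 1.0, 0.0, 0.0]
force: [-0.7, 0.8, 0.8]
width: 0.476
finger_force: 29.8
```

```bash
python3 - <<'E'
from h import *
F=[]
for i in range(6):
    s=env.get_state(); print(s["tcp_pos"].round(4),s["force"].round(2),R.from_quat(s["tool_rot"]).as_matrix()[:2,2].round(4),goal(b2w(.0344,-.0065,.0973),87,s)); env.camera("side")
E
```

```text
[ 0.5301 -0.0328  0.1013] [-0.71  0.77  0.83] [ 0. -0.] (array([0.01, 0.02, 0.4 ]), array([0.  , 0.  , 0.01]))
[ 0.5301 -0.0328  0.1013] [-0.55 -0.19 -0.21] [ 0. -0.] (array([0.01, 0.02, 0.4 ]), array([-0.  ,  0.  ,  0.01]))
[ 0.5301 -0.0327  0.1013] [-1.03  1.11 -0.47] [ 0.     -0.0001] (array([0.01, 0.02, 0.4 ]), array([-0.  ,  0.  ,  0.02]))
[ 0.5301 -0.0328  0.1013] [-1.07  0.15 -1.  ] [ 0.0001 -0.    ] (array([0.01, 0.02, 0.4 ]), array([-0.  ,  0.  ,  0.01]))
[ 0.5301 -0.0328  0.1013] [-0.22  1.21  0.47] [ 0. -0.] (array([0.01, 0.02, 0.4 ]), array([-0.  ,  0.  ,  0.01]))
[ 0.5301 -0.0328  0.1013] [0.43 0.03 0.3 ] [ 0.0001 -0.0001] (array([0.01, 0.02, 0.4 ]), array([-0.  ,  0.01,  0.01]))
```

Scaled: 0.4 cm / 75 = 0.0053, 0.3 cm / 75 = 0.004.

Call:
{"api": "send_rows", "payload": {"motion": [[[0,0,0.0013,0,0,0,0],[0,0,0.0027,0,0,0,0],[0,0,0.004,0,0,0,0],[0,0,0.0053,0,0,0,0],[0,0,0.0053,0,0,0,0],[0,0,0.0053,0,0,0,0]]]}}

```text
time: 20.15
tcp_pos: [0.5302, -0.0328, 0.0973]
tool_rot: [0.026, 1.0, -0.0, 0.0]
force: [-0.3, 0.7, 1.8]
width: 0.474
finger_force: 29.8
```

```bash
python3 - <<'E'
from h import *
F=[]
for i in range(16):
    s=env.get_state(); F.append(s["force"]); env.camera("side")
print(np.mean(F,0),np.std(F,0),s["tcp_pos"].round(4),R.from_quat(s["tool_rot"]).as_matrix()[:2,2].round(4),s["time"],s["width"])
o=[]
for n in("wrist","side"):
    im,d=env.camera(n); p=proj(n,[b2w(.0344,-.0065,.03)])[0].astype(int); o.append(cv2.resize(im[p[1]-45:p[1]+30,p[0]-50:p[0]+50],(400,300),interpolation=3))
cv2.imwrite("pics/v9.png",np.hstack(o))
E
```

```text
[-0.34886826  0.13143678  1.80700042] [0.49261042 0.3606103  0.48743932] [ 0.5301 -0.0327  0.0972] [0. 0.] 20.9 0.4755922527380937
```

View pics/v9.png

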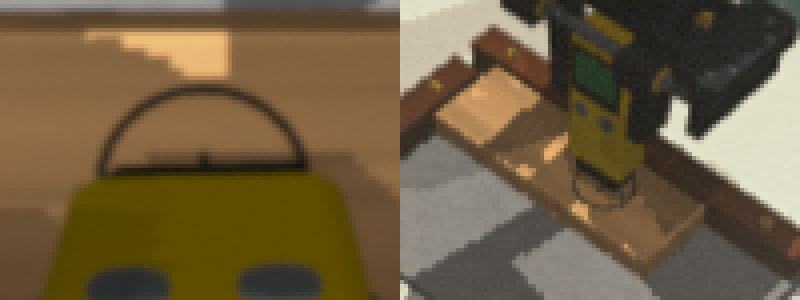

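```bash
python3 -c "
from cell import env
print(env.close_job())"
```

```text
the job is handed in; nothing more can be done
None
```

The board is pushed flush into the fence corner, and the meter is held upright with its pins on the marked spot in line with the grain, at about 3 N with the nose about half way in; the job was handed in at about 21 s, and no verdict came back.

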